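# Press-test a riveted push catch and bin it by its release force

### The job

Test the freshly riveted push catch where it sits in its nest: press its yellow cap straight down until it clicks and stays down, or until your push reaches 12 newtons without a click, and never press the cap harder than 20 newtons. If it clicked, its release force is within limits: set the catch down upright, cap still down, in the blue bin; if it would not click at 12 newtons it is too stiff: set it down upright in the red bin. Do not drop it, and leave the jar, the punch and the wrench alone.

Things in the scene. Friction and masses are not known exactly. Their poses are not given: they have to be found in the camera images.
- catch: push catch under test, loose, 0.3 kg: steel base plate 76 (x) x 40 (y) x 4 mm, white housing 56 (x) x 40 (y) mm on it, its flat top 44 mm above the underside; a yellow cap stands out of the top's middle. Origin: centre of the underside, z up. Grip the flat faces that look to +y and -y (40 mm apart) from above, 20 to 40 mm above the underside, the cap between the fingers. It lifts straight out
- cap: the yellow cap, 26 mm across and 6 mm thick, on the catch's plunger; its frame coincides with the catch's frame while the plunger is up and sinks with it
- cap_top (a point): centre of the cap's top face, 60 mm above the catch's underside while up, 52 mm when clicked down; z up
- plunger (a joint): plunger travel, m: 0 up (start), 0.008 down (hard stop). Sound catch: the push climbs from about 2 N to 6 or 7 N at 2 mm, then fades to nothing by 4 to 5 mm, where it clicks: the plunger jumps ahead of the finger to about 0.008 and stays. Stiff catch (about half; looks the same): the push climbs 4 to 7 N per mm, past 12 N by about 2.5 mm, no click below 20 N, and it springs back up
- nest: fixed test nest on the table, plate 110 (x) x 70 (y) mm, 6 mm thick, with locating lips up to 12 mm above the table at the ends and corners of the catch's base plate (about 2 mm of play). Origin: centre of its underside; x along the catch's x
- nest_seat (a point): centre of the nest's floor, 6 mm above the table, where the catch's underside rests
- good_bin: fixed blue open bin for sound catches, with a green tag on its side towards the robot; outside 170 (x) x 190 (y) x 40 mm high, walls and floor 4 mm. Origin: centre of its underside
- good_bin_floor (a point): centre of the blue bin's inner floor, 4 mm above the table
- reject_bin: fixed red open bin for stiff catches, with a white tag on its side towards the robot; same size as the blue one. Origin: centre of its underside
- reject_bin_floor (a point): centre of the red bin's inner floor, 4 mm above the table
- rivet_jar: bystander: small amber jar with white lid, 44 mm across, 55 mm high; origin: centre of its underside
- rivet_punch: bystander: small brass rivet punch standing up, 34 mm across, 46 mm high; origin: centre of its underside
- wrench: bystander: 150 mm steel wrench lying on the table beyond the nest; origin: centre of its underside, x along it

How it is judged:
By the outcome, as a careful person would: the job done as asked, in the order asked, and still so for the second after the job is handed in, with the robot touching nothing.
It also fails if it takes over 54 s, if anything falls off the work surface, if the arm or the gripper's body presses on something with over 40 N, if the wrist force passes 120 N, or if a joint passes its speed limit or range.

### The arm

A 6-joint arm with a two-finger parallel gripper is mounted at the origin on the work surface. World frame = base frame: x ahead of the robot, y to its left, z up, the work surface at z = 0. Lengths are in m, angles in degrees, forces in N, time in s.
With the tool pointing down it reaches from about 0.4 to 0.825 m from the base axis. Payload 7 kg.
Tool frame: the origin (TCP) lies at the very end of the fingers, on their centre line; the grasp point (between the pads) lies r.grip_depth behind it (r.grip_depth is the distance from the TCP to the grasp point, in m); z points along the fingers, y is the direction in which the jaws open and shut (so a half turn about z gives the same grasp; the last joint's range is limited). The gripper opens to 88 mm and grips with 3 to 60 N. Pads are 19 mm wide; open, the fingers measure 130 mm over their backs; the gripper's body (78 mm by 193 mm) begins 47 mm behind the grasp point.
Start: joints at [-48.008, 20.546, 0.682, 0, -70.136, -16.507], TCP at [0.29, -0.609, 0.227] pointing down, gripper open.
Joint ranges: [-176.03, 176.03], [-82.01, 121.73], [-58.28, 71.71], [-173.87, 95.51], [-174.79, -0.11], [-173.66, 173.66]. Speed limits (degrees/s): [136.94, 136.94, 172.46, 180, 180, 180].

### API

Orientations are given as [roll, pitch, yaw] about the fixed x, y, z axes, in that order (R = Rz(yaw) Ry(pitch) Rx(roll)).
In Python, from plant import r gives the robot as it stands. The module is installed in compiled form; this text tells all that it offers.
- The arm moves only by the tool step_arm, never from a script. Its argument "increments" is a list of rows, each a list of 3 entries, a list of its own where there are three numbers: the shift along the tool's x, y, z in m, then the turn, a rotation vector about the tool's x, y, z in rad, then the closure, from 0 (fully open) to 1 (shut). In form: [[[x, y, z], [wx, wy, wz], grip], ...]. A call has 1 to 10 rows; each row is the pose to reach, as a shift and turn from the pose commanded when the call began, along the tool's axes at that moment; what a row does not reach only later rows make up. A row lasts 1/10 s, in which the tool goes at most 50 mm and 8.59 degrees, less where a joint would pass 70% of its speed; a pose out of reach is approached as far as the arm can. A call with a gripper value outside its range is refused whole. The fingers move at their own pace and stop on an object; "force" is the grip in N (left out, the last holds). Time passes only in rows, so rows that repeat a pose let the fingers close. It gives the time, the measured TCP pose, the force and the opening at its end, in the units of the state.
- r.get_state(): the state, without advancing time (a new reading comes with each control period).
- r.capture(name): name is "scene" or "top"; returns a dict with "color" (384x512x3 uint8, red, green, blue), "intrinsics" (3x3 intrinsics, pixels), "rvec" (rotation vector, rad) and "tvec" (3), from world to camera coordinates, as OpenCV has them. Camera axes: x right, y down, z forward; pixel columns grow to the right and rows downward; lengths in m; the calibration is good to about 2 mm. A picture is of the moment at which its call begins. There is no depth.
- r.close_job(): hands the job in, once; it reports no verdict.
The state is a dict: "time_s": time; "joints": joint angles; "qd": joint speeds; "joint_torque": joint torques, N m; "tcp_pos": TCP position; "eef_rot": TCP orientation; "contact_force": force on the tool from outside, world axes, zero at the start; "moment": the same for the moment, N m; "gripper_width": finger opening in m.
Only numpy, scipy, OpenCV 4.12 (cv2) and the standard library are available. Lean on these libraries where they do the work, as an engineer would, in place of code of your own. Each camera call takes 0.05 s, during which the arm holds its last target.

## Working session

There is one attempt and no reset: what is moved stays moved. The work goes in short steps, Python scripts to look and compute and a tool call to move; the robot and the scene stay as the last step left them, time stands still between calls to the robot, and variables do not carry over. Pictures are saved under pics/ and viewed, and the job is handed in when it is done.

Besides the shell and the picture viewer there is one more tool, called after "Emit:" in YAML: its name, and indented under it one key for each argument. step_arm: Moves the arm, as the interface text tells. Its arguments: {"type":"object","properties":{"increments":{"type":"array","items":{"type":"array"}},"force":{"type":"number"}},"required":["increments"]}

```bash
mkdir -p pics; python3 - <<'E'
from plant import r
import cv2
s=r.get_state(); print(s, r.grip_depth)
for n in("scene","top"):
    c=r.capture(n); cv2.imwrite(f"pics/{n}0.png",c["color"][:,:,::-1]); print(n,c["intrinsics"].tolist(),c["rvec"],c["tvec"])
    import pickle; pickle.dump(c,open(n+"0.pkl","wb"))
E
```

```text
{'time_s': 0.0, 'joints': array([-4.80104885e+01,  2.05940480e+01,  6.32933931e-01, -1.96941685e-02,
       -7.01360725e+01, -1.65070092e+01]), 'qd': array([ 0.02169721,  0.01580358,  0.14062122,  0.07820346,  0.00706124,
       -0.05789718]), 'joint_torque': array([ 4.31809076e-05, -5.82713163e+01,  2.93057388e+01,  6.99725837e+00,
        6.95041599e-03, -1.42190734e-04]), 'tcp_pos': array([ 0.29016741, -0.60889842,  0.22558816]), 'eef_rot': array([ 1.79901558e+02, -9.86607730e-03, -1.54524197e+02]), 'contact_force': array([-0.00299427, -0.75630073, -0.31254401]), 'moment': array([-0.02745019,  0.03767004, -0.01279787]), 'gripper_width': 0.0876205380526533} 0.0188
scene [[445.7512816987336, 0.0, 258.28582804512257], [0.0, 445.7512816987336, 190.50147389029627], [0.0, 0.0, 1.0]] [ 0.65036744  2.59729111 -1.1782481 ] [ 0.50222672 -0.1189177   1.14996743]
top [[415.57510626878053, 0.0, 253.2757462157893], [0.0, 415.57510626878053, 192.083918893778], [0.0, 0.0, 1.0]] [ 2.12980004 -2.11253943  0.13067819] [0.0107806  0.56215985 0.80871184]
```

View pics/scene0.png

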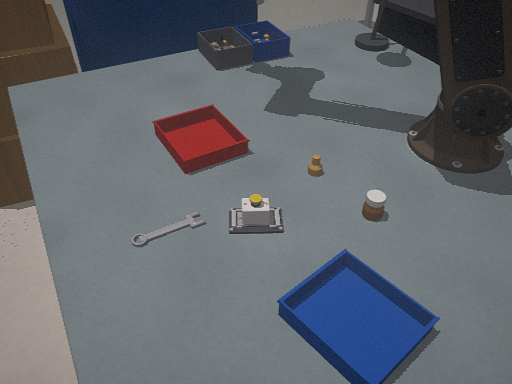

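View pics/top0.png

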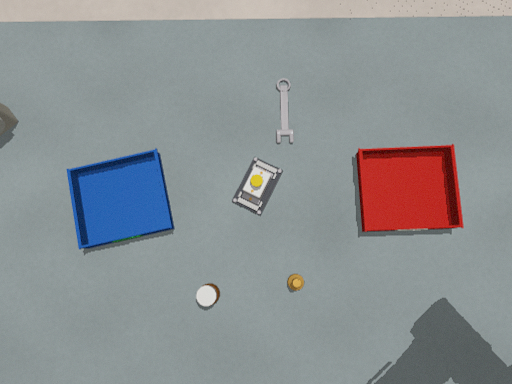

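The top picture shows the nest with the yellow cap at about (257,181), the blue bin at about (120,199) and the red bin at about (410,188). The jar is at (207,295), the punch at (296,283) and the wrench at (285,110). Next I measure these.

```bash
cat > h.py <<'E'
import numpy as np, cv2, pickle
def ray(c,u,v,z):
    R,_=cv2.Rodrigues(np.array(c["rvec"],float)); t=np.array(c["tvec"],float).ravel()
    d=R.T@np.linalg.inv(c["intrinsics"])@np.array([u,v,1.]); o=-R.T@t
    return o+d*(z-o[2])/d[2]
def proj(c,P):
    p,_=cv2.projectPoints(np.array(P,float).reshape(-1,3),np.array(c["rvec"],float),np.array(c["tvec"],float),c["intrinsics"],None); return p.reshape(-1,2)
E
python3 - <<'E'
from h import *
for n in("top","scene"):
    c=pickle.load(open(n+"0.pkl","rb")); im=c["color"]; hsv=cv2.cvtColor(im,cv2.COLOR_RGB2HSV)
    m=((hsv[:,:,0]>22)&(hsv[:,:,0]<35)&(hsv[:,:,1]>150)&(hsv[:,:,2]>90)).astype(np.uint8)
    k,l,st,ce=cv2.connectedComponentsWithStats(m)
    for i in range(1,k):
        if st[i,4]>15: print(n,"yellow",st[i],ce[i],ray(c,*ce[i],0.066 if n=="top" else .063))
    for nm,cond in(("blue",(hsv[:,:,0]>105)&(hsv[:,:,0]<125)&(hsv[:,:,1]>150)),("red",((hsv[:,:,0]<6)|(hsv[:,:,0]>174))&(hsv[:,:,1]>150))):
        k,l,st,ce=cv2.connectedComponentsWithStats(cond.astype(np.uint8)); 
        idx=[i for i in range(1,k) if st[i,4]>2000 and not(n=="scene" and st[i,1]<60)]
        for i in idx:
            cn,_=cv2.findContours((l==i).astype(np.uint8),cv2.RETR_EXTERNAL,cv2.CHAIN_APPROX_NONE)
            rr=cv2.minAreaRect(max(cn,key=len)); b=cv2.boxPoints(rr); print(n,nm,st[i],rr)
            print(np.round([ray(c,*p,.04) for p in b],3).tolist())
    x,y=(215,140) if n=="top" else (215,180)
    cv2.imwrite(f"pics/{n}_crop.png",cv2.resize(im[y:y+80,x:x+85,::-1],None,fx=8,fy=7.5*8/7.5,interpolation=cv2.INTER_CUBIC)[:600])
E
```

```text
top yellow [251 175  11  12 106] [256.11320755 180.32075472] [0.58272292 0.00911905 0.066     ]
top blue [  67  149  107  100 7605] ((118.39193725585938, 199.02456665039062), (81.33494567871094, 98.71002960205078), 77.19573211669922)
[[0.608, 0.424, 0.04], [0.656, 0.22, 0.04], [0.488, 0.174, 0.04], [0.441, 0.372, 0.04]]
top red [ 357  145  106   87 8096] ((409.24432373046875, 188.1198272705078), (82.53072357177734, 102.4684066772461), 87.51044464111328)
[[0.655, -0.198, 0.04], [0.664, -0.408, 0.04], [0.494, -0.404, 0.04], [0.483, -0.201, 0.04]]
scene yellow [250 194  11   8  75] [255.02666667 197.78666667] [0.58331257 0.00657695 0.063     ]
scene blue [  278   249   161   135 11201] ((355.4220886230469, 313.7241516113281), (132.26715087890625, 107.40081787109375), 42.79739761352539)
[[0.675, 0.232, 0.04], [0.463, 0.143, 0.04], [0.446, 0.377, 0.04], [0.629, 0.421, 0.04]]
scene red [ 153  105   96   57 2076] ((200.78915405273438, 132.02804565429688), (47.410560607910156, 86.57842254638672), 74.2913589477539)
[[0.664, -0.397, 0.04], [0.421, -0.408, 0.04], [0.491, -0.196, 0.04], [0.699, -0.201, 0.04]]
```

View pics/top_crop.png

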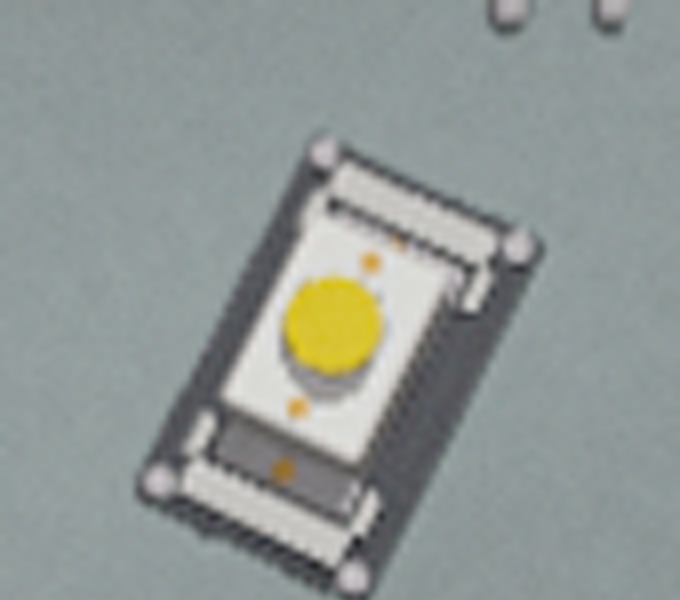

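View pics/scene_crop.png

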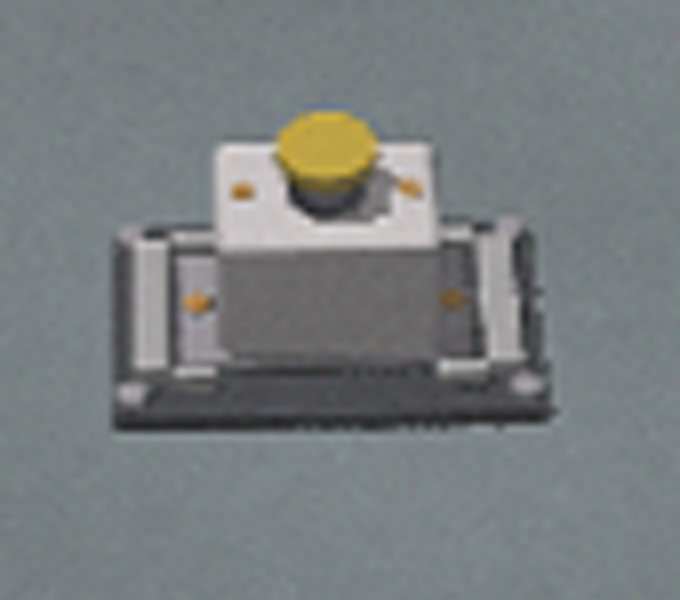

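```bash
python3 - <<'E'
from h import *
c=pickle.load(open("top0.pkl","rb"))
f=lambda p:((p[0]+.5)/8-.5+215,(p[1]+.5)/8-.5+140)
for nm,z,ps in(("pegs",.012,[(323,152),(519,243),(352,577),(160,482)]),("nestcorner",.006,[(320,130),(545,245),(370,600),(137,492)]),("housing",.05,[(313,212),(457,275),(362,464),(220,392)]),("cap",.066,[(333,326)])):
    P=np.array([ray(c,*f(p),z)[:2] for p in ps]); print(nm,P.round(4).tolist(),P.mean(0))
    if len(P)==4:
        for a,b in((3,0),(2,1),(1,0),(2,3)):
            d=P[b]-P[a]; print(np.hypot(*d).round(4),np.degrees(np.arctan2(d[1],d[0])).round(1))
for nm,z,p in(("jar",.055,(207,295)),("punch",.046,(297,283)),("wr",0,(285,140))): print(nm,ray(c,*p,z))
c=pickle.load(open("scene0.pkl","rb"))
f=lambda p:((p[0]+.5)/8-.5+215,(p[1]+.5)/8-.5+180)
print("scenecap",ray(c,*f((327,146)),.066))
for p in((215,145),(432,145),(438,245),(217,245)): print(ray(c,*f(p),.05))
E
```

```text
pegs [[0.6409, 0.0138], [0.6159, -0.0391], [0.5254, 0.0049], [0.5505, 0.0564]] [0.58317502 0.00900031]
0.0999 -25.2
0.1007 -26.0
0.0585 64.7
0.0572 64.0
nestcorner [[0.6485, 0.0149], [0.6167, -0.0463], [0.5199, 0.0002], [0.5486, 0.063]] [0.58343741 0.00796246]
0.1109 -25.7
0.1073 -25.7
0.069 62.5
0.069 65.5
housing [[0.6157, 0.0149], [0.5992, -0.0223], [0.55, 0.0017], [0.5685, 0.0382]] [0.58336386 0.00815544]
0.0527 -26.3
0.0547 -26.0
0.0407 66.1
0.0409 63.2
cap [[0.5827, 0.009]] [0.58274045 0.00896961]
jar [0.35562545 0.10352375 0.055     ]
punch [ 0.38044828 -0.07312145  0.046     ]
wr [ 0.68595362 -0.05160789  0.        ]
scenecap [0.58422431 0.00995425 0.066     ]
[ 0.60080076 -0.01923445  0.05      ]
[0.55174978 0.00641374 0.05      ]
[0.56865299 0.0393478  0.05      ]
[0.61705562 0.0139877  0.05      ]
```

```bash
cat >> h.py <<'E'
from scipy.spatial.transform import Rotation as Ro
def plan(s,target,rpy):
    R0=Ro.from_euler("xyz",s["eef_rot"],degrees=True); R1=Ro.from_euler("xyz",rpy,degrees=True)
    print("tcp",s["tcp_pos"].round(4),"rot",s["eef_rot"].round(2),"F",s["contact_force"].round(2),"w",round(s["gripper_width"],4),"t",s["time_s"])
    print("shift",R0.inv().apply(np.array(target)-s["tcp_pos"]).round(4),"rotvec",(R0.inv()*R1).as_rotvec().round(4))
E
python3 - <<'E'
from h import *; from plant import r
plan(r.get_state(),[.583,.009,.16],[180,0,154.4])
E
```

```text
tcp [ 0.2902 -0.609   0.2257] rot [ 1.7992e+02 -1.0000e-02 -1.5452e+02] F [ 0.38 -0.03  1.15] w 0.0877 t 0.1
shift [-0.5301  0.4318  0.0663] rotvec [ 1.300e-03 -8.000e-04  8.915e-01]
```

Emit:
step_arm:
  increments:
    - [[-0.015, 0.012, 0], [0, 0, 0.03], 0]
    - [[-0.045, 0.037, 0], [0, 0, 0.12], 0]
    - [[-0.08, 0.065, 0], [0, 0, 0.22], 0]
    - [[-0.115, 0.094, 0], [0, 0, 0.32], 0]
    - [[-0.15, 0.122, 0], [0, 0, 0.42], 0.3]
    - [[-0.185, 0.151, 0], [0, 0, 0.52], 0.5]
    - [[-0.22, 0.179, 0], [0, 0, 0.62], 1]
    - [[-0.255, 0.208, 0], [0, 0, 0.72], 1]
    - [[-0.285, 0.232, 0], [0, 0, 0.81], 1]
    - [[-0.31, 0.2525, 0], [0, 0, 0.89], 1]
  force: 20

```text
time_s: 1.1
tcp_pos: [0.4621, -0.246, 0.2265]
eef_rot: [180.0, -0.0, 154.3]
contact_force: [0.1, 0.2, 0.1]
gripper_width: 0.0453
```

```bash
python3 - <<'E'
from h import *; from plant import r
plan(r.get_state(),[.583,.009,.12],[180,0,154.4])
E
```

```text
tcp [ 0.4621 -0.246   0.2265] rot [179.99  -0.   154.34] F [0.1  0.15 0.06] w 0.0453 t 1.1
shift [0.0015 0.2822 0.1065] rotvec [ 0.0002 -0.0001 -0.0011]
```

Emit:
step_arm:
  increments:
    - [[0, 0.025, 0], [0, 0, 0], 1]
    - [[0, 0.06, 0.01], [0, 0, 0], 1]
    - [[0, 0.1, 0.03], [0, 0, 0], 1]
    - [[0, 0.14, 0.05], [0, 0, 0], 1]
    - [[0, 0.18, 0.07], [0, 0, 0], 1]
    - [[0.001, 0.215, 0.085], [0, 0, 0], 1]
    - [[0.0015, 0.245, 0.095], [0, 0, 0], 1]
    - [[0.0015, 0.268, 0.105], [0, 0, 0], 1]
    - [[0.0015, 0.282, 0.1065], [0, 0, 0], 1]
    - [[0.0015, 0.282, 0.1065], [0, 0, 0], 1]

```text
time_s: 2.1
tcp_pos: [0.582, 0.0083, 0.1195]
eef_rot: [-180.0, -0.0, 154.6]
contact_force: [0.3, -0.2, 0.3]
gripper_width: 0.0002
```

Emit:
step_arm:
  increments:
    - [[0, 0, 0], [0, 0, 0], 1]
    - [[0, 0, 0], [0, 0, 0], 1]
    - [[0, 0, 0], [0, 0, 0], 1]

```text
time_s: 2.4
tcp_pos: [0.5815, 0.0064, 0.1206]
eef_rot: [180.0, 0.0, 154.4]
contact_force: [0.1, -1.1, -0.2]
gripper_width: 0.0004
```

```bash
python3 - <<'E'
from h import *; from plant import r
plan(r.get_state(),[.583,.009,.069],[180,0,154.4])
for n in("scene","top"):
    c=r.capture(n);x,y=(195,125) if n=="top" else (200,140)
    cv2.imwrite(f"pics/{n}1.png",cv2.resize(c["color"][y:y+110,x:x+120,::-1],None,fx=5,fy=5,interpolation=cv2.INTER_CUBIC))
print(r.get_state()["contact_force"])
E
```

```text
tcp [0.5815 0.0064 0.1206] rot [1.7997e+02 3.0000e-02 1.5443e+02] F [ 0.06 -1.1  -0.25] w 0.0004 t 2.4
shift [-0.0002  0.003   0.0516] rotvec [0.0005 0.0004 0.0006]
[ 0.10287298  0.35655253 -0.15118802]
```

View pics/scene1.png

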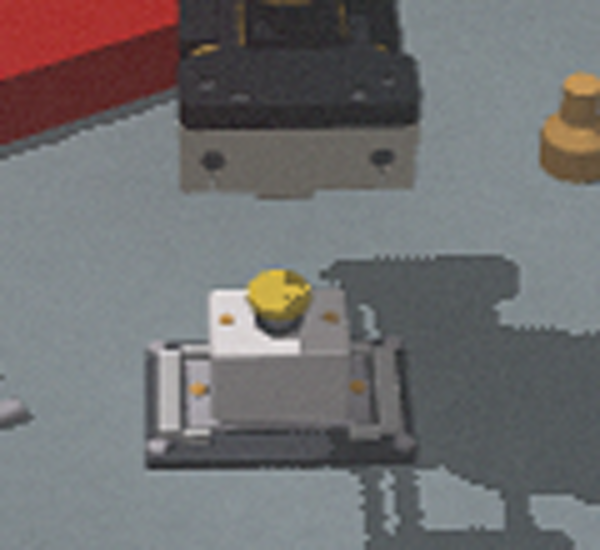

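```bash
python3 - <<'E'
from h import *; from plant import r
s=r.get_state();p=s["tcp_pos"]
for n,(x,y) in(("scene",(200,140)),("top",(195,125))):
    c=pickle.load(open(n+"0.pkl","rb"))
    R,_=cv2.Rodrigues(np.array(c["rvec"],float)); print("campos",-R.T@np.array(c["tvec"]).ravel())
    for h in(0,.066,.1): print(n,h,((proj(c,p+[0,0,h])-[x,y])*5).round(0))
E
```

```text
campos [0.90029018 0.58782262 0.65783002]
scene 0 [[280. 176.]]
scene 0.066 [[282.  34.]]
scene 0.1 [[283. -44.]]
campos [ 0.42638071 -0.01648698  0.88774007]
top 0 [[308. 252.]]
top 0.066 [[303. 214.]]
top 0.1 [[300. 192.]]
```

View pics/top1.png

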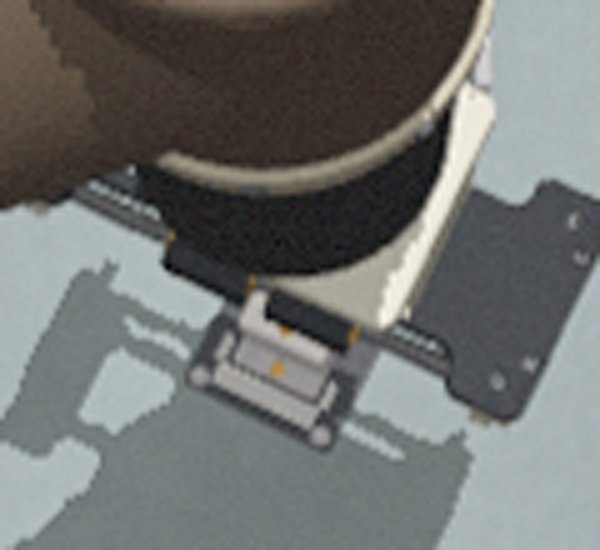

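The scene picture shows the cap at about (279,292) in the crop, still up. The gripper body hides the fingertips, whose projected position, (280,176), agrees. I'll descend to just above the cap.

Emit:
step_arm:
  increments:
    - [[0, 0.001, 0.01], [0, 0, 0], 1]
    - [[0, 0.002, 0.02], [0, 0, 0], 1]
    - [[0, 0.003, 0.032], [0, 0, 0], 1]
    - [[0, 0.003, 0.04], [0, 0, 0], 1]
    - [[0, 0.003, 0.046], [0, 0, 0], 1]
    - [[0, 0.003, 0.049], [0, 0, 0], 1]
    - [[0, 0.003, 0.05], [0, 0, 0], 1]
    - [[0, 0.003, 0.05], [0, 0, 0], 1]
    - [[0, 0.003, 0.05], [0, 0, 0], 1]

```text
time_s: 3.4
tcp_pos: [0.5833, 0.0099, 0.0705]
eef_rot: [180.0, 0.0, 154.5]
contact_force: [-0.1, 0.6, 0.8]
gripper_width: 0.0004
```

```bash
python3 - <<'E'
from h import *; from plant import r
plan(r.get_state(),[.583,.009,.066],[180,0,154.4])
E
```

```text
tcp [0.5833 0.0099 0.0705] rot [1.7997e+02 4.0000e-02 1.5450e+02] F [-0.06  0.62  0.82] w 0.0004 t 3.4
shift [-0.0001 -0.001   0.0045] rotvec [0.0005 0.0006 0.0017]
```

Emit:
step_arm:
  increments:
    - [[0, -0.001, 0.001], [0, 0, 0], 1]
    - [[0, -0.001, 0.002], [0, 0, 0], 1]
    - [[0, -0.001, 0.0025], [0, 0, 0], 1]
    - [[0, -0.001, 0.003], [0, 0, 0], 1]
    - [[0, -0.001, 0.003], [0, 0, 0], 1]

```text
time_s: 3.9
tcp_pos: [0.5825, 0.009, 0.067]
eef_rot: [-180.0, -0.0, 154.5]
contact_force: [-0.5, 0.0, -0.1]
gripper_width: 0.0007
```

Emit:
step_arm:
  increments:
    - [[0, 0, 0.0005], [0, 0, 0], 1]
    - [[0, 0, 0.0005], [0, 0, 0], 1]

```text
time_s: 4.1
tcp_pos: [0.5825, 0.009, 0.0665]
eef_rot: [-180.0, -0.0, 154.5]
contact_force: [0.7, -0.2, -0.3]
gripper_width: 0.0001
```

Emit:
step_arm:
  increments:
    - [[0, 0, 0.0005], [0, 0, 0], 1]
    - [[0, 0, 0.0005], [0, 0, 0], 1]

```text
time_s: 4.3
tcp_pos: [0.5826, 0.009, 0.0662]
eef_rot: [180.0, 0.0, 154.5]
contact_force: [-0.3, -0.5, 1.7]
gripper_width: 0.0002
```

Emit:
step_arm:
  increments:
    - [[0, 0, 0.0005], [0, 0, 0], 1]
    - [[0, 0, 0.0005], [0, 0, 0], 1]

```text
time_s: 4.5
tcp_pos: [0.5826, 0.009, 0.0658]
eef_rot: [180.0, 0.0, 154.5]
contact_force: [-1.8, 0.4, 4.1]
gripper_width: 0.0005
```

Emit:
step_arm:
  increments:
    - [[0, 0, 0.0005], [0, 0, 0], 1]
    - [[0, 0, 0.0005], [0, 0, 0], 1]

```text
time_s: 4.7
tcp_pos: [0.5826, 0.009, 0.0654]
eef_rot: [180.0, 0.0, 154.5]
contact_force: [-3.0, 0.7, 6.0]
gripper_width: 0.0003
```

Emit:
step_arm:
  increments:
    - [[0, 0, 0.0003], [0, 0, 0], 1]
    - [[0, 0, 0.0003], [0, 0, 0], 1]

```text
time_s: 4.9
tcp_pos: [0.5826, 0.009, 0.0651]
eef_rot: [180.0, 0.0, 154.5]
contact_force: [-2.2, 0.2, 6.8]
gripper_width: 0.0002
```

Emit:
step_arm:
  increments:
    - [[0, 0, 0.0003], [0, 0, 0], 1]
    - [[0, 0, 0.0003], [0, 0, 0], 1]

```text
time_s: 5.1
tcp_pos: [0.5826, 0.009, 0.065]
eef_rot: [180.0, 0.0, 154.5]
contact_force: [-3.0, 1.0, 8.1]
gripper_width: 0.0003
```

Emit:
step_arm:
  increments:
    - [[0, 0, 0.0003], [0, 0, 0], 1]
    - [[0, 0, 0.0003], [0, 0, 0], 1]

```text
time_s: 5.3
tcp_pos: [0.5826, 0.009, 0.0648]
eef_rot: [180.0, 0.0, 154.5]
contact_force: [-3.3, 1.3, 9.1]
gripper_width: 0.0004
```

Emit:
step_arm:
  increments:
    - [[0, 0, 0.0003], [0, 0, 0], 1]
    - [[0, 0, 0.0003], [0, 0, 0], 1]

```text
time_s: 5.5
tcp_pos: [0.5826, 0.009, 0.0646]
eef_rot: [180.0, 0.0, 154.5]
contact_force: [-4.5, 1.4, 9.7]
gripper_width: 0.0002
```

Emit:
step_arm:
  increments:
    - [[0, 0, 0.0003], [0, 0, 0], 1]
    - [[0, 0, 0.0003], [0, 0, 0], 1]

```text
time_s: 5.7
tcp_pos: [0.5826, 0.009, 0.0644]
eef_rot: [180.0, 0.0, 154.5]
contact_force: [-4.4, 0.8, 11.9]
gripper_width: 0.0006
```

```bash
python3 - <<'E'
from plant import r
s=r.get_state(); print(s["tcp_pos"],s["contact_force"],s["moment"])
E
```

```text
[0.58260473 0.0090204  0.06438759] [-4.43094741  0.84672981 11.92853874] [0.31823943 1.54584553 0.0061635 ]
```

Emit:
step_arm:
  increments:
    - [[0, 0, 0.0003], [0, 0, 0], 1]
    - [[0, 0, 0.0003], [0, 0, 0], 1]

```text
time_s: 5.9
tcp_pos: [0.5826, 0.009, 0.0642]
eef_rot: [180.0, 0.0, 154.5]
contact_force: [-4.1, 1.1, 12.2]
gripper_width: 0.0002
```

Emit:
step_arm:
  increments:
    - [[0, 0, 0.0003], [0, 0, 0], 1]
    - [[0, 0, 0.0003], [0, 0, 0], 1]

```text
time_s: 6.1
tcp_pos: [0.5826, 0.009, 0.064]
eef_rot: [180.0, 0.0, 154.5]
contact_force: [-4.3, 0.6, 12.1]
gripper_width: 0.0002
```

Emit:
step_arm:
  increments:
    - [[0, 0, 0.0003], [0, 0, 0], 1]
    - [[0, 0, 0.0003], [0, 0, 0], 1]
    - [[0, 0, 0.0003], [0, 0, 0], 1]

```text
time_s: 6.4
tcp_pos: [0.5826, 0.009, 0.0637]
eef_rot: [180.0, 0.0, 154.5]
contact_force: [-4.8, 0.8, 12.4]
gripper_width: 0.0002
```

Emit:
step_arm:
  increments:
    - [[0, 0, 0.0003], [0, 0, 0], 1]
    - [[0, 0, 0.0003], [0, 0, 0], 1]
    - [[0, 0, 0.0003], [0, 0, 0], 1]

```text
time_s: 6.7
tcp_pos: [0.5826, 0.009, 0.0635]
eef_rot: [180.0, 0.0, 154.5]
contact_force: [-4.8, 1.3, 13.8]
gripper_width: 0.0005
```

The push reached 13.8 N with no click at about 2.5 mm of travel, so the catch is stiff. I'll retreat straight up and check that the cap springs back.

Emit:
step_arm:
  increments:
    - [[0, 0, -0.002], [0, 0, 0], 1]
    - [[0, 0, -0.006], [0, 0, 0], 1]
    - [[0, 0, -0.015], [0, 0, 0], 1]
    - [[0, 0, -0.025], [0, 0, 0], 1]
    - [[0, 0, -0.032], [0, 0, 0], 1]
    - [[0, 0, -0.035], [0, 0, 0], 0]
    - [[0, 0, -0.035], [0, 0, 0], 0]
    - [[0, 0, -0.035], [0, 0, 0], 0]
    - [[0, 0, -0.035], [0, 0, 0], 0]
    - [[0, 0, -0.035], [0, 0, 0], 0]

```text
time_s: 7.7
tcp_pos: [0.5823, 0.0089, 0.097]
eef_rot: [-180.0, -0.0, 154.5]
contact_force: [0.7, 0.2, 1.0]
gripper_width: 0.0349
```

```bash
python3 - <<'E'
from h import *; from plant import r
plan(r.get_state(),[.583,.009,.018],[180,0,154.4])
for n in("scene",):
    c=r.capture(n);x,y=(200,140)
    cv2.imwrite(f"pics/{n}2.png",cv2.resize(c["color"][y:y+110,x:x+120,::-1],None,fx=5,fy=5,interpolation=cv2.INTER_CUBIC))
E
```

```text
tcp [0.5823 0.0089 0.097 ] rot [-1.7998e+02 -3.0000e-02  1.5449e+02] F [0.68 0.23 1.04] w 0.0349 t 7.7
shift [-0.0006  0.0004  0.079 ] rotvec [-0.0004 -0.0005  0.0016]
```

View pics/scene2.png

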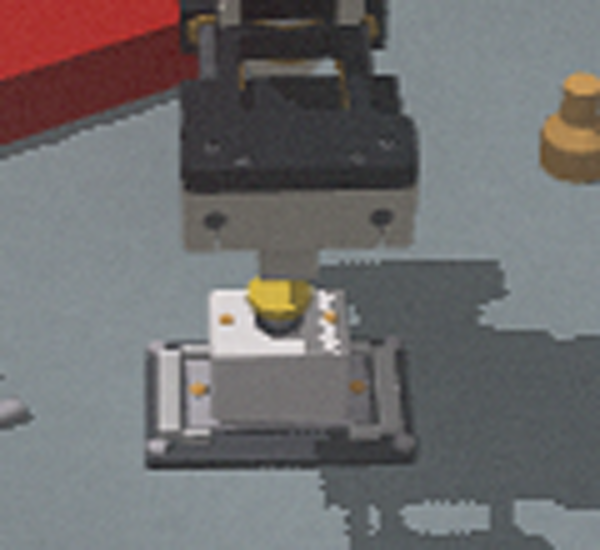

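The cap, at about (279,295), is up again and the fingers are opening. Next I go down and grip, with the TCP at about 0.020 so the pads are about 33 mm above the underside.

Emit:
step_arm:
  increments:
    - [[0, 0, 0], [0, 0, 0], 0]
    - [[0, 0, 0], [0, 0, 0], 0]
    - [[0, 0, 0], [0, 0, 0], 0]
    - [[0, 0, 0], [0, 0, 0], 0]
    - [[0, 0, 0], [0, 0, 0], 0]

```text
time_s: 8.25
tcp_pos: [0.5825, 0.009, 0.0974]
eef_rot: [-180.0, -0.0, 154.5]
contact_force: [-0.6, -0.2, -0.0]
gripper_width: 0.0791
```

Emit:
step_arm:
  increments:
    - [[0, 0, 0.007], [0, 0, 0], 0]
    - [[0, 0, 0.019], [0, 0, 0], 0]
    - [[0, 0, 0.033], [0, 0, 0], 0]
    - [[0, 0, 0.047], [0, 0, 0], 0]
    - [[0, 0, 0.06], [0, 0, 0], 0]
    - [[0, 0, 0.069], [0, 0, 0], 0]
    - [[0, 0, 0.075], [0, 0, 0], 0]
    - [[0, 0, 0.077], [0, 0, 0], 0]
    - [[0, 0, 0.077], [0, 0, 0], 0]
    - [[0, 0, 0.077], [0, 0, 0], 0]

```text
time_s: 9.25
tcp_pos: [0.583, 0.0091, 0.0208]
eef_rot: [180.0, 0.0, 154.5]
contact_force: [-0.0, -0.7, 0.7]
gripper_width: 0.0878
```

Emit:
step_arm:
  increments:
    - [[0, 0, 0], [0, 0, 0], 0.5]
    - [[0, 0, 0], [0, 0, 0], 0.6]
    - [[0, 0, 0], [0, 0, 0], 0.7]
    - [[0, 0, 0], [0, 0, 0], 0.8]
    - [[0, 0, 0], [0, 0, 0], 1]
    - [[0, 0, 0], [0, 0, 0], 1]
    - [[0, 0, 0], [0, 0, 0], 1]
    - [[0, 0, 0], [0, 0, 0], 1]
  force: 20

```text
time_s: 10.05
tcp_pos: [0.5825, 0.009, 0.0204]
eef_rot: [-180.0, -0.0, 154.5]
contact_force: [0.2, 0.6, -0.7]
gripper_width: 0.04
```

Emit:
step_arm:
  increments:
    - [[0, 0, 0], [0, 0, 0], 1]
    - [[0, 0, 0], [0, 0, 0], 1]
    - [[0, 0, 0], [0, 0, 0], 1]

```text
time_s: 10.35
tcp_pos: [0.5826, 0.0089, 0.0204]
eef_rot: [180.0, 0.0, 154.5]
contact_force: [-0.6, 0.4, 0.3]
gripper_width: 0.0401
```

Gripped at 40 mm. Lifting by 90 mm.

Emit:
step_arm:
  increments:
    - [[0, 0, -0.003], [0, 0, 0], 1]
    - [[0, 0, -0.008], [0, 0, 0], 1]
    - [[0, 0, -0.016], [0, 0, 0], 1]
    - [[0, 0, -0.027], [0, 0, 0], 1]
    - [[0, 0, -0.04], [0, 0, 0], 1]
    - [[0, 0, -0.055], [0, 0, 0], 1]
    - [[0, 0, -0.07], [0, 0, 0], 1]
    - [[0, 0, -0.082], [0, 0, 0], 1]
    - [[0, 0, -0.088], [0, 0, 0], 1]
    - [[0, 0, -0.09], [0, 0, 0], 1]

```text
time_s: 11.35
tcp_pos: [0.5828, 0.0091, 0.1114]
eef_rot: [179.9, 0.1, 154.5]
contact_force: [0.7, -0.5, -4.3]
gripper_width: 0.04
```

```bash
python3 - <<'E'
from h import *; from plant import r
plan(r.get_state(),[.574,-.303,.11],[180,0,154.4])
# red bin model check: rim outline
from scipy.optimize import least_squares
c=pickle.load(open("top0.pkl","rb")); im=c["color"]; 
for yaw in(-1,1,3): 
    g=im[:,:,::-1].copy()
    Rz=Ro.from_euler("z",yaw,degrees=True)
    P=Rz.apply([[sx*.085,sy*.095,.04] for sx,sy in((1,1),(1,-1),(-1,-1),(-1,1))])+[.574,-.303,0]
    print(yaw,proj(c,P).round(1).tolist())
    if yaw==1:
        cv2.polylines(g,[proj(c,P).round().astype(int)],True,(0,255,255),1)
        cv2.imwrite("pics/binfit.png",cv2.resize(g[130:250,340:480],None,fx=4,fy=4))
c=r.capture("scene");x,y=(170,80)
cv2.imwrite(f"pics/scene3.png",cv2.resize(c["color"][y:y+150,x:x+190,::-1],None,fx=4,fy=4,interpolation=cv2.INTER_CUBIC))
E
```

```text
tcp [0.5828 0.0091 0.1114] rot [1.7994e+02 6.0000e-02 1.5449e+02] F [ 0.66 -0.47 -4.31] w 0.04 t 11.35
shift [-0.1264 -0.2855  0.0012] rotvec [0.0011 0.001  0.0016]
-1 [[361.7, 146.4], [454.5, 148.0], [458.6, 230.4], [362.7, 227.9]]
1 [[360.3, 147.9], [452.9, 146.4], [460.0, 228.8], [364.3, 229.6]]
3 [[358.9, 149.5], [451.3, 144.9], [461.3, 227.1], [365.9, 231.2]]
```

View pics/binfit.png

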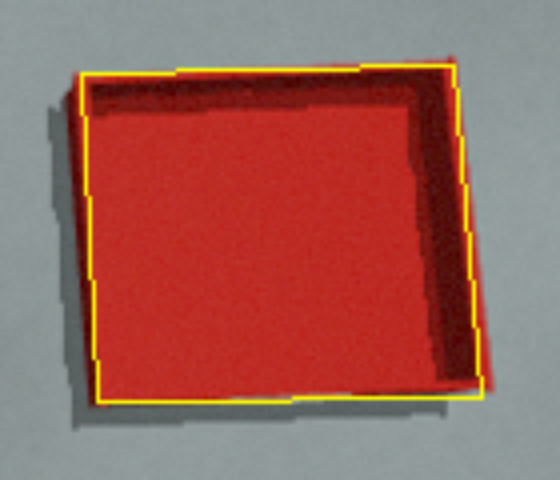

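View pics/scene3.png

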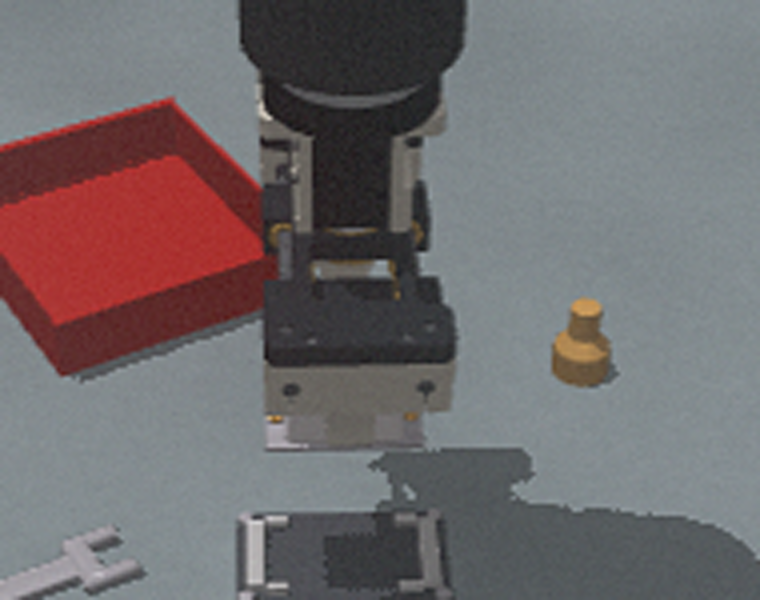

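The fitted rim matches the red bin, and the catch hangs level about 97 mm up. Moving over the red bin.

Emit:
step_arm:
  increments:
    - [[-0.005, -0.011, 0], [0, 0, 0], 1]
    - [[-0.015, -0.034, 0], [0, 0, 0], 1]
    - [[-0.03, -0.068, 0], [0, 0, 0], 1]
    - [[-0.046, -0.104, 0], [0, 0, 0], 1]
    - [[-0.062, -0.14, 0], [0, 0, 0], 1]
    - [[-0.078, -0.176, 0], [0, 0, 0], 1]
    - [[-0.094, -0.212, 0], [0, 0, 0], 1]
    - [[-0.109, -0.246, 0], [0, 0, 0], 1]
    - [[-0.12, -0.271, 0], [0, 0, 0], 1]
    - [[-0.1265, -0.2855, 0], [0, 0, 0], 1]

```text
time_s: 12.4
tcp_pos: [0.5724, -0.3057, 0.109]
eef_rot: [-180.0, -0.1, 154.4]
contact_force: [0.3, 0.0, -4.5]
gripper_width: 0.0402
```

Emit:
step_arm:
  increments:
    - [[0, 0, 0], [0, 0, 0], 1]
    - [[0, 0, 0], [0, 0, 0], 1]
    - [[0, 0, 0], [0, 0, 0], 1]

```text
time_s: 12.7
tcp_pos: [0.5736, -0.3024, 0.11]
eef_rot: [180.0, -0.0, 154.5]
contact_force: [0.4, 0.1, -3.4]
gripper_width: 0.04
```

```bash
python3 - <<'E'
from h import *; from plant import r
plan(r.get_state(),[.575,-.303,.0214],[180,0,154.4])
c=r.capture("scene");x,y=(120,40)
cv2.imwrite(f"pics/scene4.png",cv2.resize(c["color"][y:y+150,x:x+190,::-1],None,fx=4,fy=4,interpolation=cv2.INTER_CUBIC))
E
```

```text
tcp [ 0.5736 -0.3024  0.11  ] rot [ 1.8000e+02 -4.0000e-02  1.5453e+02] F [ 0.43  0.1  -3.35] w 0.04 t 12.7
shift [-0.0016  0.      0.0886] rotvec [ 0.0001 -0.0007  0.0023]
```

View pics/scene4.png

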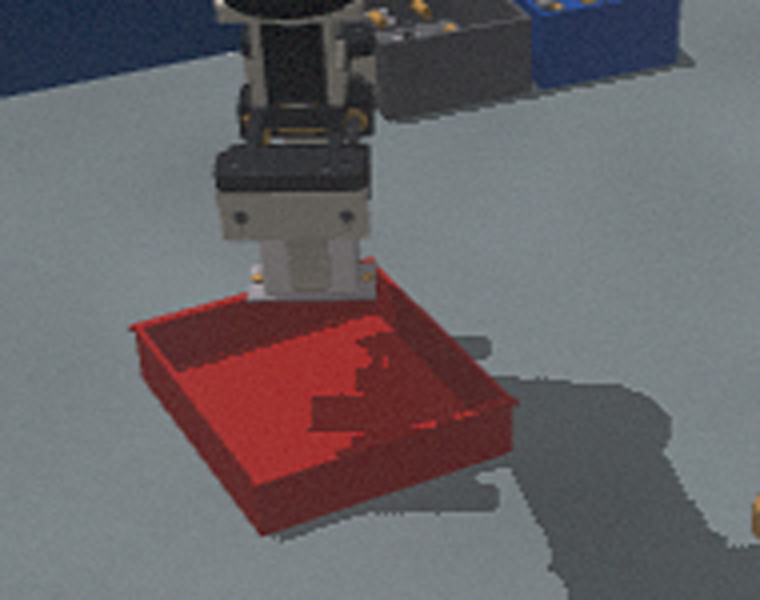

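The catch is level above the bin at about (312,280) in the crop. Now I lower it; the floor should be met at a TCP height of about 0.0184.

Emit:
step_arm:
  increments:
    - [[0, 0, 0.005], [0, 0, 0], 1]
    - [[-0.001, 0, 0.015], [0, 0, 0], 1]
    - [[-0.001, 0, 0.028], [0, 0, 0], 1]
    - [[-0.001, 0, 0.042], [0, 0, 0], 1]
    - [[-0.001, 0, 0.056], [0, 0, 0], 1]
    - [[-0.001, 0, 0.068], [0, 0, 0], 1]
    - [[-0.001, 0, 0.077], [0, 0, 0], 1]
    - [[-0.001, 0, 0.083], [0, 0, 0], 1]
    - [[-0.001, 0, 0.086], [0, 0, 0], 1]
    - [[-0.001, 0, 0.086], [0, 0, 0], 1]

```text
time_s: 13.75
tcp_pos: [0.5746, -0.3036, 0.0241]
eef_rot: [-180.0, -0.0, 154.5]
contact_force: [-0.5, 0.7, -3.6]
gripper_width: 0.0402
```

Emit:
step_arm:
  increments:
    - [[0, 0, 0], [0, 0, 0], 1]
    - [[0, 0, 0.001], [0, 0, 0], 1]
    - [[0, 0, 0.002], [0, 0, 0], 1]
    - [[0, 0, 0.003], [0, 0, 0], 1]
    - [[0, 0, 0.003], [0, 0, 0], 1]

```text
time_s: 14.25
tcp_pos: [0.5746, -0.3036, 0.0213]
eef_rot: [180.0, -0.0, 154.5]
contact_force: [0.3, -0.6, -4.9]
gripper_width: 0.0398
```

Emit:
step_arm:
  increments:
    - [[0, 0, 0.0005], [0, 0, 0], 1]
    - [[0, 0, 0.001], [0, 0, 0], 1]
    - [[0, 0, 0.001], [0, 0, 0], 1]

```text
time_s: 14.55
tcp_pos: [0.5746, -0.3036, 0.0203]
eef_rot: [-180.0, -0.0, 154.5]
contact_force: [-0.8, 1.2, -4.4]
gripper_width: 0.0401
```

Emit:
step_arm:
  increments:
    - [[0, 0, 0.0005], [0, 0, 0], 1]
    - [[0, 0, 0.001], [0, 0, 0], 1]
    - [[0, 0, 0.001], [0, 0, 0], 1]

```text
time_s: 14.85
tcp_pos: [0.5746, -0.3036, 0.0193]
eef_rot: [180.0, -0.0, 154.5]
contact_force: [-0.0, 0.5, -4.4]
gripper_width: 0.0399
```

Emit:
step_arm:
  increments:
    - [[0, 0, 0.0005], [0, 0, 0], 1]
    - [[0, 0, 0.0005], [0, 0, 0], 1]

```text
time_s: 15.05
tcp_pos: [0.5747, -0.3036, 0.0188]
eef_rot: [-180.0, -0.0, 154.5]
contact_force: [-0.6, 0.1, -4.2]
gripper_width: 0.0401
```

Emit:
step_arm:
  increments:
    - [[0, 0, 0.0005], [0, 0, 0], 1]
    - [[0, 0, 0.0005], [0, 0, 0], 1]

```text
time_s: 15.25
tcp_pos: [0.5747, -0.3036, 0.0184]
eef_rot: [180.0, 0.0, 154.5]
contact_force: [0.7, 0.2, -3.3]
gripper_width: 0.0398
```

Emit:
step_arm:
  increments:
    - [[0, 0, 0.0005], [0, 0, 0], 1]
    - [[0, 0, 0.0005], [0, 0, 0], 1]

```text
time_s: 15.45
tcp_pos: [0.5747, -0.3036, 0.0184]
eef_rot: [180.0, 0.0, 154.5]
contact_force: [-1.1, 1.7, 2.2]
gripper_width: 0.0398
```

Emit:
step_arm:
  increments:
    - [[0, 0, 0.0005], [0, 0, 0], 1]
    - [[0, 0, 0.0005], [0, 0, 0], 1]

```text
time_s: 15.65
tcp_pos: [0.5747, -0.3036, 0.0184]
eef_rot: [-180.0, 0.0, 154.5]
contact_force: [-3.4, 1.6, 6.5]
gripper_width: 0.0398
```

The catch is on the floor: the force went from -4 to +6 N at 0.0184. Opening part way, then retreating.

Emit:
step_arm:
  increments:
    - [[0, 0, -0.0006], [0, 0, 0], 1]
    - [[0, 0, -0.0006], [0, 0, 0], 0.45]
    - [[0, 0, -0.0006], [0, 0, 0], 0.3]
    - [[0, 0, -0.0006], [0, 0, 0], 0.25]
    - [[0, 0, -0.0006], [0, 0, 0], 0.25]
    - [[0, 0, -0.0006], [0, 0, 0], 0.25]
    - [[0, 0, -0.0006], [0, 0, 0], 0.25]
    - [[0, 0, -0.0006], [0, 0, 0], 0.25]

```text
time_s: 16.45
tcp_pos: [0.5747, -0.3036, 0.0179]
eef_rot: [180.0, 0.0, 154.5]
contact_force: [-0.0, -0.1, -0.2]
gripper_width: 0.066
```

Emit:
step_arm:
  increments:
    - [[0, 0, -0.005], [0, 0, 0], 0.25]
    - [[0, 0, -0.015], [0, 0, 0], 0.25]
    - [[0, 0, -0.03], [0, 0, 0], 0.25]
    - [[0, 0, -0.05], [0, 0, 0], 0.25]
    - [[0, 0, -0.075], [0, 0, 0], 0.25]
    - [[0, 0, -0.1], [0, 0, 0], 0.25]
    - [[0, 0, -0.125], [0, 0, 0], 0.25]
    - [[0, 0, -0.145], [0, 0, 0], 0.25]
    - [[0, 0, -0.16], [0, 0, 0], 0.25]
    - [[0, 0, -0.17], [0, 0, 0], 0.25]

```text
time_s: 17.45
tcp_pos: [0.5752, -0.3038, 0.1911]
eef_rot: [180.0, 0.2, 154.5]
contact_force: [-0.3, 0.3, -0.5]
gripper_width: 0.066
```

Emit:
step_arm:
  increments:
    - [[0, 0.015, 0], [0, 0, 0], 0.25]
    - [[0, 0.04, 0], [0, 0, 0], 0.25]
    - [[0, 0.07, 0], [0, 0, 0], 0.25]
    - [[0, 0.1, 0], [0, 0, 0], 0.25]
    - [[0, 0.13, 0], [0, 0, 0], 0.25]
    - [[0, 0.16, 0], [0, 0, 0], 0.25]
    - [[0, 0.185, 0], [0, 0, 0], 0.25]
    - [[0, 0.2, 0], [0, 0, 0], 0.25]
    - [[0, 0.2, 0], [0, 0, 0], 0.25]
    - [[0, 0.2, 0], [0, 0, 0], 0.25]

```text
time_s: 18.45
tcp_pos: [0.6605, -0.1229, 0.1876]
eef_rot: [-180.0, -0.0, 154.5]
contact_force: [-0.7, -0.8, 0.6]
gripper_width: 0.0656
```

```bash
python3 - <<'E'
from h import *; from plant import r
s=r.get_state(); print(s["tcp_pos"],s["contact_force"])
for n in("scene","top"):
    c=r.capture(n); cv2.imwrite(f"pics/{n}5.png",c["color"][:,:,::-1])
E
```

```text
[ 0.66050739 -0.12291214  0.18758616] [-0.72138005 -0.82615904  0.62370831]
```

View pics/scene5.png

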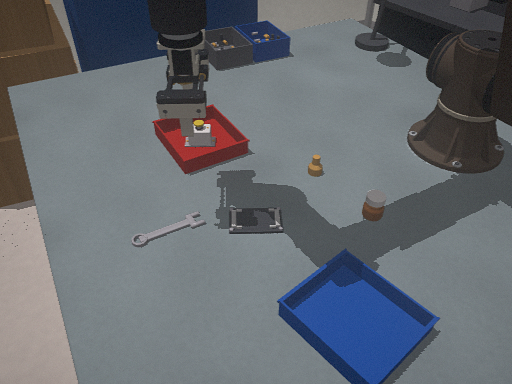

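View pics/top5.png

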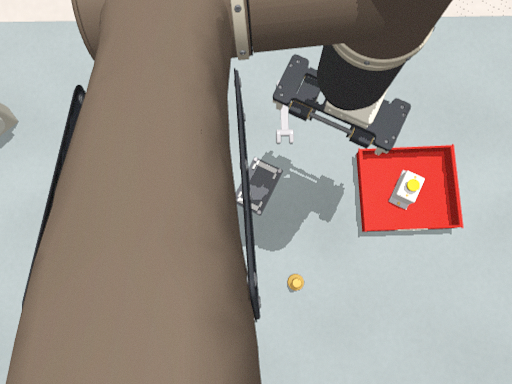

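The catch stands upright in the middle of the red bin (cap at about (413,186) in the top picture). The wrench, punch and jar are where they were, and the gripper is clear. Handing in.

```bash
python3 - <<'E'
from plant import r
print(r.close_job())
E
```

```text
the job is handed in; nothing more can be done
None
```

The catch is too stiff, so I put it in the red bin and handed the job in at about 18.5 s of the 54 s allowed.

- **Test:** I pressed the cap straight down with the closed fingers in steps of about 0.3 to 0.5 mm. The push climbed steadily to 13.8 N at about 2.5 mm with no click, and the cap sprang back up when I let go. I went slightly past 12 N because the force reading carries about 1 N of noise. The highest downward push I read was 13.8 N, against the 20 N limit. A sideways force of up to about 5 N also showed on the tool during the press.
- **Placing:** I gripped the catch at 20 N, where the fingers read 40 mm as they should. I lowered it until the floor contact showed at the expected height of 0.0184 m, then opened the fingers and backed away.
- **Last checks:** The final pictures show the catch upright in the middle of the red bin with its cap up, and the nest empty. The jar, punch and wrench have not visibly moved. The gripper is clear, and its force reading was zero within noise.

No check failed or disagreed. The gripper hid the fingertips during the press, so their position over the cap rests on the measured pose, not on a picture.

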